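# Stow the dressing stick and hold the kit chest's lid open

### The job

Lay the grey dressing stick gently down flat in the larger compartment of the red kit chest's open drawer, and only then slide the drawer gently and fully home. Then take the chest's lid by its steel bar, lift it to 60 degrees open and finish while still holding it there with the gripper, steady: its stay has come off, so it would drop on my hands while I load the hand pads into the till. Leave the pads and the glass where they lie.

Things in the scene. Friction and masses are not known exactly. Their poses are not given: they have to be found in the camera images.
- chest: Red steel kit chest, fixed to the bench, turned up to 0.2 rad: 150 mm deep (x), 200 wide (y), 102 high with the lid shut. Origin: centre of its underside; x points to its back (hinge side), y to its left, z up. The drawer slides out of its right-hand end (-y face, 100 mm from the centre). The till under the lid holds a yellow hand pad in foam.
- chest_drawer (a joint): How far the drawer stands out of the chest along the chest's -y, in m: 0 is fully home (a stop), 0.165 the outer stop; it starts 0.14 to 0.16 out. It stays where it is left; sliding it takes about 1.5 N.
- drawer_pull (a point): Middle of the bar pull on the drawer's end, moving with the drawer; axes as the chest's. Steel bar 9 mm thick, 70 mm long along the chest's x, 32 mm above the bench, its middle 35 mm out from the end panel; it lies 135 mm plus the drawer's opening from the chest's centre. Free above: fingers pointing down can push on it from outside (toward +y).
- drawer_bay (a point): Centre of the floor of the larger, black-lined drawer compartment, 15 mm above the bench, moving with the drawer; axes as the chest's. 100 mm along x, 118 mm along y (slide direction). Tops above the bench: end panel (-y side) 50 mm, side wall (-x) 40 mm, dividers (+x, +y) 31 mm. Beyond the +x divider lies a marker. It lies 14.5 mm to -x and 31 mm plus the opening to -y of the chest's centre.
- chest_lid (a joint): Opening angle of the lid in rad: 0 shut, 1.047 is 60 degrees, 1.75 the stop. Free hinge on the lid's back edge along the chest's y axis: the front rises and goes back. The lid weighs 0.4 to 0.8 kg and falls shut when let go.
- lid_hinge (a point): Middle of the lid's hinge line, fixed on the chest: 75 mm behind its centre (+x), 86 mm above the bench; axes as the chest's.
- lid_bar (a point): Middle of the lid's lifting bar, turning with the lid: round steel bar 10 mm thick, 84 mm along the chest's y between two posts, 30 mm clear of the lid's front edge. Lid shut: 185 mm in front of the hinge line and 6 mm above it; at 60 degrees: 98 mm in front, 163 mm above. Fingers pointing down can pinch it across the chest's x and stay so: the bar turns between the pads.
- dressing_stick: Grey square abrasive stick, 25 mm (x) by 100 mm (y, long axis) by 25 mm (z), about 0.16 kg, lying on the bench beyond the drawer's end, to the right. Origin at the centre of its underside. It may have changed places with the blue glass bar.
- glass_bar: Bystander: translucent blue glass bar, 25 by 100 by 18 mm (x, y, z), origin at the centre of its underside. Leave it alone.
- glass_octagon: Bystander: teal eight-sided glass block, 55 mm across, 42 mm high, origin at the centre of its underside.
- green_pad: Bystander: black hand pad with a green face, 55 by 90 by 22 mm (x, y, z), origin at the centre of its underside, lying in front of the chest.
- red_pad: Bystander: black hand pad with a red face, 55 by 90 by 22 mm (x, y, z), origin at the centre of its underside, lying in front of the chest on its left.

How it is judged (in metres and radians):
On the way, in this order (a step that is already met when the one before it is completed fails the run):
1. the stick lies flat in the larger compartment of the open drawer, let go, lid still shut (x of dressing_stick in the frame of drawer_bay between -0.042 and 0.042 m and y of dressing_stick in the frame of drawer_bay between -0.013 and 0.013 m and z of dressing_stick in the frame of drawer_bay between -0.006 and 0.015 m and angle between dressing_stick's own y axis and vertical between 1.49 and 1.65 rad and contact force between the fingers and dressing_stick below 0.1 N and value of joint chest_drawer between 0.1 and 0.2 m and value of joint chest_lid below 0.05 rad), for 0.2 s.
2. the drawer is fully home with the stick in it, lid still shut (x of dressing_stick in the frame of drawer_bay between -0.042 and 0.042 m and y of dressing_stick in the frame of drawer_bay between -0.013 and 0.013 m and z of dressing_stick in the frame of drawer_bay between -0.006 and 0.015 m and angle between dressing_stick's own y axis and vertical between 1.49 and 1.65 rad and value of joint chest_drawer below 0.004 m and value of joint chest_lid below 0.05 rad), for 0.2 s.
3. the lid is held at 60 degrees, within 5 degrees (value of joint chest_lid between 0.96 and 1.134 rad and contact force between the fingers and chest_lid above 1 N), for 0.2 s.
At the end, for the whole second after the job is handed in: The gripper's fingers hold the lid steady at 60 degrees (within 5 degrees; slower than 0.06 rad/s, more than 1 N of contact, nothing else propping it), the drawer is fully home (within 4 mm), and the dressing stick lies flat in its larger compartment (all of step 3 and x of dressing_stick in the frame of drawer_bay between -0.042 and 0.042 m and y of dressing_stick in the frame of drawer_bay between -0.013 and 0.013 m and z of dressing_stick in the frame of drawer_bay between -0.006 and 0.015 m and angle between dressing_stick's own y axis and vertical between 1.49 and 1.65 rad and value of joint chest_drawer below 0.004 m and velocity of joint chest_lid between -0.06 and 0.06 rad/s and contact force between chest_lid and dressing_stick below 0.1 N and contact force between chest_lid and glass_bar below 0.1 N and contact force between chest_lid and glass_octagon below 0.1 N and contact force between chest_lid and green_pad below 0.1 N and contact force between chest_lid and red_pad below 0.1 N); the arm keeps its last pose, push and grip.
It fails at once if the pads, the glass bar or the glass block is moved by more than 25 mm (distance of any of glass_bar, glass_octagon, green_pad, red_pad from where it was at the start of the episode above 0.025 m).
It fails at once if the stick is dropped into the drawer or slammed about in it (faster than 0.6 m/s in the compartment) (horizontal distance between dressing_stick and drawer_bay below 0.06 m and height (world z) of dressing_stick below 0.07 m and linear speed of dressing_stick above 0.6 m/s).
It also fails if it takes over 67 s, if anything falls off the work surface, if the arm or the gripper's body presses on something with over 40 N, if the wrist force passes 120 N, or if a joint passes its speed limit or range.

### The arm

A 6-joint arm with a two-finger parallel gripper is mounted at the origin on a cart in front of the work surface, level with it; the furniture and walls round the work are solid. World frame = base frame: x ahead of the robot, y to its left, z up, the work surface at z = 0. Lengths are in mm, angles in rad, forces in N, time in s.
With the tool pointing down it reaches from about 350 to 975 mm from the base axis. Payload 7.1 kg.
Tool frame: the origin (TCP) lies midway between the tips of the shut fingers; the grasp point (between the pads) lies 19 mm behind it (ctrl.grip_depth is the distance from the TCP to the grasp point, in mm); z points along the fingers, y is the line along which they close (so a half turn about z gives the same grasp; the last joint's range is limited). The gripper opens to 88 mm and grips with 3 to 60 N. Pads are 20 mm wide; open, the fingers measure 115 mm over their backs; the gripper's body (75 mm by 178 mm) begins 61 mm behind the grasp point.
Start: joints at [1.103, 0.423, 1.63, -0, 1.089, -0.019], TCP at [271.145, 563.103, 222.675] pointing down, gripper open.
Joint ranges: [-3, 3], [-0.9, 2.11], [0.09, 2.58], [-1.31, 4.45], [0.11, 2.69], [-2.54, 2.54]. Speed limits (rad/s): [2.39, 2.39, 3.01, 3.14, 3.14, 3.14].

### API

Orientations are given as a rotation vector (axis times angle).
In Python, from workcell import get_obs, vision, ctrl gives the robot as it stands.
- The arm moves only by the tool step_arm, never from a script. Its argument "plan" is a list of rows, each a list of 7 numbers: the opening, from -1 (shut) to 1 (fully open), then the shift along the tool's x, y, z as a fraction of full scale, then the turn, a rotation vector about the tool's x, y, z as a fraction of full scale. In form: [[fingers, dx, dy, dz, wx, wy, wz], ...]. A call has 1 to 20 rows; each row shifts and turns the commanded pose from where the row before left it, along the tool's axes as they then stand; what a row does not reach is not made up. Full scale, the value 1, is 50 mm for a shift and 0.12 rad for a turn. A row lasts 1/8 s, in which the tool goes at most 62.5 mm and 10.7 degrees, less where a joint would pass 70% of its speed; a pose out of reach is approached as far as the arm can. A call with a number of a shift or a turn outside -1 to 1 is refused whole. A call with a gripper value outside its range is refused whole. The fingers move at their own pace and stop on an object; the grip force is fixed at half the most. Time passes only in rows, so rows that do not move let the fingers close. It gives the time, the measured TCP pose, the force, the opening and the grip force at its end, in the units of the state.
- get_obs(): the state, without advancing time (a new reading comes with each control period).
- vision.get_image(name): name is "scene" or "top"; returns a dict with "pixels" (420x560x3 uint8, red, green, blue), "depth" (420x560 float32, mm along the optical axis (not along the pixel's ray), 0 where there is no reading), "fx", "fy", "cx", "cy" (pixels), "T" (4x4, takes a point from camera to world coordinates). Camera axes: x right, y down, z forward; pixel columns grow to the right and rows downward; lengths in mm; the calibration is good to about 2 mm. A picture is of the moment at which its call begins.
- ctrl.close_job(): hands the job in; it is judged then, once.
The state is a dict: "t": time; "qpos": joint angles; "qvel": joint speeds; "joint_torque": joint torques, N m; "ee_pos": TCP position; "orientation": TCP orientation; "ft_force": force on the tool from outside, world axes, zero at the start; "moment": the same for the moment, N m; "width": finger opening in mm; "grasp_force": force on a finger pad.
Only numpy, scipy, OpenCV 4.12 (cv2) and the standard library are available. Lean on these libraries where they do the work, as an engineer would, in place of code of your own. Each camera call takes 0.05 s, during which the arm holds its last target. There are 200 camera calls.

## Working session

There is one attempt and no reset: what is moved stays moved. The work goes in short steps, Python scripts to look and compute and a tool call to move; the robot and the scene stay as the last step left them, time stands still between calls to the robot, and variables do not carry over. Pictures are saved under pics/ and viewed, at most 10 in all, crops included, and the job is handed in when it is done.

Besides the shell and the picture viewer there is one more tool, called after ">>>" by a JSON object that holds its "op" and its "data". step_arm: Moves the arm, as the interface text tells. Its arguments: {"type":"object","properties":{"plan":{"type":"array","items":{"type":"array","items":{"type":"number","minimum":-1,"maximum":1}}}},"required":["plan"]}

```bash
mkdir -p pics
cat > h.py <<'E'
import numpy as np, cv2
from workcell import get_obs, vision, ctrl
def img(n):
    d=vision.get_image(n); d['T']=np.array(d['T']); return d
def save(d,f): cv2.imwrite('pics/'+f,d['pixels'][:,:,::-1])
def ray(d,u,v,z):
    "pixel -> world point on plane z"
    r=d['T'][:3,:3]@np.array([(u-d['cx'])/d['fx'],(v-d['cy'])/d['fy'],1]); o=d['T'][:3,3]
    return o+r*(z-o[2])/r[2]
def cloud(d):
    v,u=np.indices(d['depth'].shape); Z=d['depth']
    P=np.stack([(u-d['cx'])/d['fx']*Z,(v-d['cy'])/d['fy']*Z,Z],-1)
    return P@d['T'][:3,:3].T+d['T'][:3,3]
E
python3 - <<'E'
from h import *
for n in('top','scene'):
    d=img(n); save(d,n+'0.png'); np.savez(n+'0.npz',**d); print(n,d['fx'],d['cx'],d['cy'],d['T'].round(3).tolist())
o=get_obs(); print(o['t'],o['orientation'],o['width'])
E
```

```text
top 408.23750835728487 283.53058764790393 208.57749662726835 [[-0.029, -0.998, 0.048, 499.469], [-0.999, 0.03, 0.017, -31.397], [-0.018, -0.048, -0.999, 1058.704], [0.0, 0.0, 0.0, 1.0]]
scene 499.8694728129994 274.78315111910524 207.06639934651903 [[-0.594, -0.326, 0.736, -250.447], [-0.804, 0.236, -0.545, 576.524], [0.004, -0.916, -0.402, 521.04], [0.0, 0.0, 0.0, 1.0]]
0.1 [-6.98979136e-01 -3.06250255e+00  2.10790767e-03] 87.8650083262254
```

View pics/top0.png

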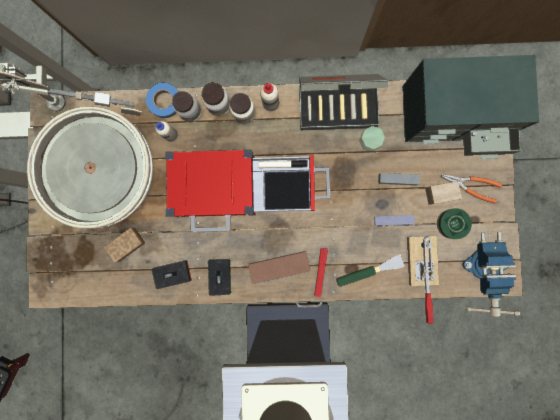

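View pics/scene0.png

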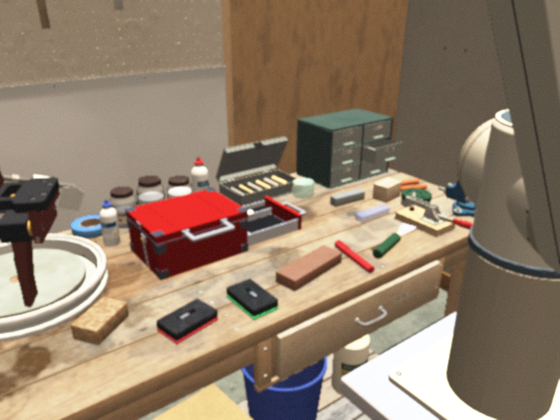

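The top view shows the chest lid at cols 167–252, rows 150–216. The open drawer's black-lined bay is near (287,190), the pull at (326,183) and the lid bar at about (210,229). The grey stick is at (400,179) and the blue glass bar at (394,221).

Run:
```python
from h import *
d=dict(np.load('top0.npz')); C=cloud(d); H=C[:,:,2]; px=d['pixels'].astype(int)
def rect(m,nm,zplane=None):
    m=cv2.morphologyEx(m.astype(np.uint8),cv2.MORPH_OPEN,np.ones((2,2)))
    n,l,s,c=cv2.connectedComponentsWithStats(m); k=1+s[1:,4].argmax(); q=l==k
    z=np.median(H[q]); v,u=np.nonzero(q)
    P=np.array([ray(d,a,b,zplane or z)[:2] for a,b in zip(u,v)],np.float32)
    r=cv2.minAreaRect(P); print(nm,'z',z.round(1),'n',q.sum(),'c',np.round(r[0],1),'size',np.round(r[1],1),'ang',round(r[2],2),'mean',P.mean(0).round(1))
    return r
def box(u0,u1,v0,v1):
    m=np.zeros(H.shape,bool); m[v0:v1,u0:u1]=1; return m
red=(px[:,:,0]>110)&(px[:,:,1]<60)&(px[:,:,2]<60)
print('bench z',np.median(H[box(340,370,160,250)]))
rect(box(150,262,140,225)&red&(H>85),'lid')
rect(box(370,425,165,192)&(H>12),'grey')
rect(box(365,420,208,232)&(H>9),'blue')
rect(box(300,322,145,215)&red,'endpanel')
rect(box(314,336,160,205)&(H>20)&~red,'pull')
rect(box(185,235,217,238)&(H>70)&~red,'bar')
rect(box(255,312,165,212)&(px.max(2)<50),'bay')
print('grey col',px[179,400],'blue',px[221,394])
# second view of grey stick
d2=dict(np.load('scene0.npz')); C2=cloud(d2); q=(C2[:,:,2]>21)&(C2[:,:,2]<30)
b=np.zeros_like(q); b[185:206,325:370]=1; P=C2[q&b][:,:2]; r=cv2.minAreaRect(P.astype(np.float32)); print('grey scene',r)
```

```text
bench z -0.39325704854638843
lid z 101.3 n 4305 c [609.4 156.9] size [199.7 151.3] ang 89.12 mean [614.1 171.2]
grey z 24.3 n 417 c [ 614.7 -310.7] size [101.5  26. ] ang 85.45 mean [ 614.7 -311. ]
blue z 17.3 n 395 c [ 510.4 -295.4] size [ 24.8 101.2] ang 0.55 mean [ 510.2 -295.6]Traceback (most recent call last):
  File "<stdin>", line 17, in <module>
  File "<stdin>", line 5, in rect
ValueError: attempt to get argmax of an empty sequence
```

Run:
```python
from h import *
d=dict(np.load('top0.npz')); C=cloud(d); H=C[:,:,2]; px=d['pixels'].astype(int)
def rect(nm,u0,u1,v0,v1,m):
    b=np.zeros(H.shape,bool); b[v0:v1,u0:u1]=1; q=b&m
    if q.sum()<8: print(nm,'few',q.sum()); return
    P=C[q]; r=cv2.minAreaRect(P[:,:2].astype(np.float32)); print(nm,'z',np.median(P[:,2]).round(1),'n',q.sum(),'c',np.round(r[0],1),'size',np.round(r[1],1),'ang',round(r[2],2),'med',np.median(P,0).round(1))
R=px[:,:,0]-px[:,:,1:].max(2)
rect('lid all',150,258,140,217,(H>90)&(H<110))
rect('panel',300,322,145,215,(H>45)&(H<55))
rect('pull',318,336,160,205,(H>22)&(H<45))
rect('bar',185,235,222,238,(H>70))
rect('bay',255,312,165,212,(H<22)&(H>8))
c=np.array([609.4,156.9]); a=-0.0154
X=np.array([np.cos(a),np.sin(a)]); Y=np.array([-np.sin(a),np.cos(a)])
for o in(.14,.15,.16): print(o,'bay',c-14.5*X-(31+o*1e3)*Y,'pull',c-(135+o*1e3)*Y)
print('bar pred',c-110*X)
```

```text
lid all z 101.4 n 5575 c [611.9 161.2] size [206.1 157.9] ang 89.36 med [612.2 159.5 101.4]
panel z 49.2 n 219 c [611.4 -86.6] size [ 10.2 137.1] ang 88.71 med [610.  -86.2  49.2]
pull z 34.9 n 172 c [ 611.9 -116.4] size [28.5 78.9] ang 87.97 med [ 605.2 -123.8   34.9]
bar z 95.2 n 211 c [506.8  87.4] size [237.9  21.4] ang 88.34 med [504.3 160.9  95.2]
bay z 14.9 n 2183 c [603.8 -11.9] size [140.9 119.6] ang 88.78 med [600.8 -12.6  14.9]
0.14 bay [592.26842346 -13.85643205] pull [ 605.16516739 -118.06739114]
0.15 bay [592.11442955 -23.85524627] pull [ 605.01117348 -128.06620537]
0.16 bay [591.96043564 -33.85406049] pull [ 604.85717957 -138.06501959]
bar pred [499.41304354 158.59393304]
```

Run:
```python
from h import *
d=dict(np.load('top0.npz')); C=cloud(d); H=C[:,:,2]; px=d['pixels'].astype(int)
m=(px.max(2)<45); m[:165]=0;m[214:]=0;m[:,:257]=0;m[:,318:]=0
m=cv2.morphologyEx(m.astype(np.uint8),cv2.MORPH_OPEN,np.ones((3,3)))
n,l,s,_=cv2.connectedComponentsWithStats(m); k=1+s[1:,4].argmax(); v,u=np.nonzero(l==k)
P=np.array([ray(d,a,b,15)[:2] for a,b in zip(u,v)],np.float32); print('bay',s[k],cv2.minAreaRect(P),P.mean(0))
b=C[175:195,319:336].reshape(-1,3); b=b[(b[:,2]>24)&(b[:,2]<45)]; print('pull mid y hist',np.histogram(b[:,1],12))
b=C[222:238,185:235].reshape(-1,3); b=b[(b[:,2]>80)&(b[:,2]<110)]; 
o=b[b[:,1]>90]; print('lidbar',np.histogram(o[:,0],12),np.histogram(o[:,1],10),np.median(o[o[:,0]<507],0))
row=px[190,255:335]; print([(255+i,int(p.sum())) for i,p in enumerate(row)][::1])
```

```text
bay [ 266  173   42   35 1467] ((597.6534423828125, -22.485393524169922), (105.38188171386719, 87.58332824707031), 88.28834533691406) [597.52704  -22.570904]
pull mid y hist (array([ 8, 10,  1,  7,  7,  6,  3,  8,  9,  1, 10,  9]), array([-130.73802188, -129.97008657, -129.20215126, -128.43421595,
       -127.66628064, -126.89834533, -126.13041002, -125.3624747 ,
       -124.59453939, -123.82660408, -123.05866877, -122.29073346,
       -121.52279815]))
lidbar (array([32, 32, 27, 32, 32, 16,  8,  0,  8,  8,  8,  4]), array([498.22159292, 500.10876574, 501.99593855, 503.88311137,
       505.77028419, 507.657457  , 509.54462982, 511.43180264,
       513.31897545, 515.20614827, 517.09332109, 518.9804939 ,
       520.86766672])) (array([36, 16, 16, 16, 16, 17, 19, 16, 16, 39]), array([114.95134899, 124.09257967, 133.23381036, 142.37504104,
       151.51627172, 160.65750241, 169.79873309, 178.93996377,
       188.08119446, 197.22242514, 206.36365582])) [502.63523132 162.93862958  95.27340732]
[(255, 648), (256, 644), (257, 647), (258, 646), (259, 646), (260, 646), (261, 642), (262, 630), (
[... 161 characters left out ...]
106), (277, 115), (278, 111), (279, 107), (280, 109), (281, 104), (282, 109), (283, 108), (284, 106), (285, 107), (286, 105), (287, 102), (288, 103), (289, 95), (290, 106), (291, 107), (292, 104), (293, 109), (294, 107), (295, 106), (296, 111), (297, 109), (298, 108), (299, 103), (300, 112), (301, 110), (302, 105), (303, 108), (304, 107), (305, 110), (306, 104), (307, 104), (308, 204), (309, 451), (310, 244), (311, 338), (312, 341), (313, 334), (314, 274), (315, 271), (316, 272), (317, 275), (318, 239), (319, 230), (320, 227), (321, 224), (322, 218), (323, 230), (324, 228), (325, 235), (326, 292), (327, 488), (328, 519), (329, 541), (330, 306), (331, 227), (332, 222), (333, 264), (334, 279)]
```

The bay centre comes out at about (593,−22) both from the black lining and from the pull (bar at y≈−126, so the drawer is about 148 mm out). The stick is at (614.7,−311), yaw −4.5°. I'll turn the tool, then cross above everything.

>>> {"op": "step_arm", "data": {"plan": [[1,0,0,0,0,0,1],[1,0,0,0,0,0,1],[1,0,0,0,0,0,1],[1,0,0,0,0,0,1],[1,0,0,0,0,0,1],[1,0,0,0,0,0,1],[1,0,0,0,0,0,1],[1,0,0,0,0,0,1],[1,0,0,0,0,0,1],[1,0,0,0,0,0,1],[1,0,0,0,0,0,0]]}}

```text
t: 1.48
ee_pos: [271.0, 562.9, 222.3]
orientation: [2.305, 2.134, -0.001]
ft_force: [0.2, 0.3, -0.4]
width: 87.6
grasp_force: 0.0
```

>>> {"op": "step_arm", "data": {"plan": [[0.3,-0.845,0.41,0,0,0,0],[0.3,-0.845,0.41,0,0,0,0],[0.3,-0.845,0.41,0,0,0,0],[0.3,-0.845,0.41,0,0,0,0],[0.3,-0.845,0.41,0,0,0,0],[0.3,-0.845,0.41,0,0,0,0],[0.3,-0.845,0.41,0,0,0,0],[0.3,-0.845,0.41,0,0,0,0],[0.3,-0.845,0.41,0,0,0,0],[0.3,-0.845,0.41,0,0,0,0],[0.3,-0.845,0.41,0,0,0,0],[0.3,-0.845,0.41,0,0,0,0],[0.3,-0.845,0.41,0,0,0,0],[0.3,-0.845,0.41,0,0,0,0],[0.3,-0.845,0.41,0,0,0,0],[0.3,-0.845,0.41,0,0,0,0],[0.3,-0.845,0.41,0,0,0,0],[0.3,-0.845,0.41,0,0,0,0],[0.3,-0.845,0.41,0,0,0,0],[0.3,0,0,0,0,0,0]]}}

```text
t: 3.98
ee_pos: [597.4, -270.3, 222.2]
orientation: [2.306, 2.132, -0.0]
ft_force: [-0.0, 0.7, 0.4]
width: 57.6
grasp_force: 0.0
```

>>> {"op": "step_arm", "data": {"plan": [[0.3,-0.4,0.2,0,0,0,0],[0.3,-0.38,0.2,0,0,0,0],[0.3,0,0,0.8,0,0,0],[0.3,0,0,0.8,0,0,0],[0.3,0,0,0.8,0,0,0],[0.3,0,0,0.8,0,0,0],[0.3,0,0,0.5,0,0,0],[0.3,0,0,0.4,0,0,0],[0.3,0,0,0.26,0,0,0],[0.3,0,0,0,0,0,0],[0.3,0,0,0,0,0,0]]}}

```text
t: 5.35
ee_pos: [614.5, -308.3, 5.7]
orientation: [2.305, 2.132, 0.001]
ft_force: [1.6, 0.4, 0.6]
width: 56.9
grasp_force: 0.0
```

>>> {"op": "step_arm", "data": {"plan": [[-1,0,0,0,0,0,0],[-1,0,0,0,0,0,0],[-1,0,0,0,0,0,0],[-1,0,0,0,0,0,0],[-1,0,0,0,0,0,0],[-1,0,0,0,0,0,0]]}}

```text
t: 6.1
ee_pos: [614.4, -308.3, 5.1]
orientation: [2.306, 2.132, 0.001]
ft_force: [1.7, -0.1, 3.2]
width: 24.9
grasp_force: 30.0
```

>>> {"op": "step_arm", "data": {"plan": [[-1,0,0,-0.4,0,0,0],[-1,0,0,-0.8,0,0,0],[-1,0,0,-0.8,0,0,0],[-1,0,0,0,0,0,-0.25],[-1,0,0,0,0,0,-0.25],[-1,0.576,-0.054,0,0,0,0],[-1,0.576,-0.054,0,0,0,0],[-1,0.576,-0.054,0,0,0,0],[-1,0.576,-0.054,0,0,0,0],[-1,0.576,-0.054,0,0,0,0],[-1,0.576,-0.054,0,0,0,0],[-1,0.576,-0.054,0,0,0,0],[-1,0.576,-0.054,0,0,0,0],[-1,0.576,-0.054,0,0,0,0],[-1,0.576,-0.054,0,0,0,0],[-1,0,0,0,0,0,0],[-1,0,0,0,0,0,0]]}}

```text
t: 8.22
ee_pos: [591.1, -19.2, 103.9]
orientation: [-2.239, -2.202, 0.002]
ft_force: [0.0, 0.1, -1.5]
width: 24.6
grasp_force: 30.0
```

Run:
```python
from h import *
o=get_obs(); print(o['t'],o['ee_pos'],o['orientation'],o['width'])
a,b=img('top'),img('scene')
f=lambda d,u0,u1,v0,v1:cv2.resize(d['pixels'][v0:v1,u0:u1],(400,400))
cv2.imwrite('pics/a.png',np.hstack([f(a,230,350,130,250),f(b,200,340,150,290)])[:,:,::-1])
```

```text
8.225 [591.12327005 -19.19342235 103.88779289] [-2.23945127e+00 -2.20163962e+00  1.95863627e-03] 24.616770979082894
```

View pics/a.png

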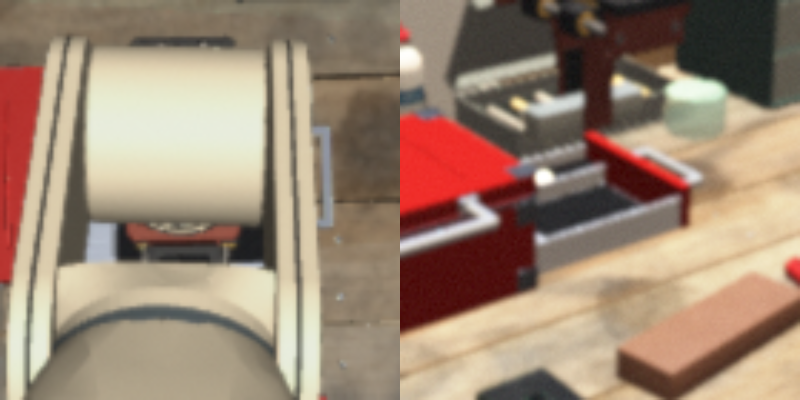

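The right crop shows the stick held level above the drawer, at about (585,115) in the crop. I'll measure its ends and compare them with the bay before lowering.

Run:
```python
from h import *
d=img('scene'); C=cloud(d); px=d['pixels'].astype(int)
m=(C[:,:,0]>560)&(C[:,:,0]<605)&(C[:,:,2]>98)&(C[:,:,2]<130)&(abs(C[:,:,1]+20)<75)&(px.max(2)-px.min(2)<35)
P=C[m]; print(len(P),P.min(0),P.max(0),np.percentile(P,[2,50,98],0))
b=(C[:,:,0]>552)&(C[:,:,0]<640)&(abs(C[:,:,2]-15)<5)&(abs(C[:,:,1]+20)<75); Q=C[b]; print('floor',len(Q),np.percentile(Q,[1,50,99],0))
e=(abs(C[:,:,2]-48)<4)&(abs(C[:,:,0]-605)<40)&(C[:,:,1]<-60)&(C[:,:,1]>-110); print('panel',np.percentile(C[e],[2,50,98],0))
```

```text
519 [568.11314782 -66.55409667  99.04202159] [604.88996156  34.31463903 129.92725972] [[569.65923583 -63.67273623 101.01308939]
 [580.53534672  -3.6190999  117.40394748]
 [602.680437    32.79490301 127.65538069]]
floor 389 [[588.28813722 -79.44841342  13.10324686]
 [612.45864288 -34.38486553  15.405212  ]
 [639.17660511  19.45686104  18.60438688]]
panel [[568.36734049 -86.50124421  44.14872375]
 [603.95032829 -79.10483925  48.91049334]
 [643.44173701 -75.99649905  51.03951599]]
```

Run:
```python
from h import *
d=dict(np.load('scene0.npz')); C=cloud(d)
def ext(nm,m): P=C[m]; print(nm,len(P),P.min(0).round(1),P.max(0).round(1),np.percentile(P,[2,98],0).round(1).tolist())
b=(abs(C[:,:,0]-615)<30)&(C[:,:,1]<-240)&(C[:,:,1]>-380)
ext('stick',b&(C[:,:,2]>8)&(C[:,:,2]<30))
ext('sticktop',b&(C[:,:,2]>21)&(C[:,:,2]<30))
ext('floor',(C[:,:,0]>552)&(C[:,:,0]<640)&(abs(C[:,:,2]-15)<4)&(abs(C[:,:,1]+20)<80))
d2=img('scene'); m=np.zeros((420,560),bool)
C=cloud(d2); 
for x0 in (572,576,580): 
    ext('front%d'%x0,(abs(C[:,:,0]-x0)<2)&(C[:,:,2]>103)&(C[:,:,2]<120)&(abs(C[:,:,1]+20)<75))
```

```text
stick 349 [ 585.4 -379.8    8.1] [ 634.2 -251.9   29.5] [[587.7, -377.6, 8.5], [630.5, -254.6, 26.7]]
sticktop 182 [ 586.1 -379.8   21.1] [ 634.2 -251.9   29.5] [[589.4, -377.8, 21.3], [632.4, -256.6, 27.1]]
floor 376 [586.7 -79.5  11.8] [640.   22.5  18.8] [[590.3, -77.9, 13.0], [637.9, 18.3, 17.8]]
front572 46 [570.1 -28.2 104.4] [574.   -5.2 119.8] [[570.1, -27.9, 105.0], [573.8, -5.8, 119.7]]
front576 27 [574.1 -63.1 104.4] [577.9  23.7 119.3] [[574.6, -62.8, 104.8], [577.9, 12.9, 119.2]]
front580 149 [578.  -68.2 103.3] [582.   32.9 119.6] [[578.2, -65.6, 103.4], [581.8, 31.2, 119.3]]
```

>>> {"op": "step_arm", "data": {"plan": [[-1,-0.07,0,0,0,0,0],[-1,0,0,0.3,0,0,0],[-1,0,0,0.3,0,0,0],[-1,0,0,0.3,0,0,0],[-1,0,0,0.3,0,0,0],[-1,0,0,0.2,0,0,0],[-1,0,0,0.1,0,0,0],[-1,0,0,0.06,0,0,0],[-1,0,0,0.04,0,0,0],[-1,0,0,0,0,0,0],[-1,0,0,0,0,0,0]]}}

```text
t: 9.8
ee_pos: [592.2, -23.1, 25.0]
orientation: [2.241, 2.201, 0.001]
ft_force: [0.3, -0.2, -1.4]
width: 24.8
grasp_force: 30.0
```

>>> {"op": "step_arm", "data": {"plan": [[-1,0,0,0.03,0,0,0],[-1,0,0,0.03,0,0,0],[-1,0,0,0.02,0,0,0],[-1,0,0,0.01,0,0,0],[-1,0,0,0,0,0,0],[-1,0,0,0,0,0,0]]}}

```text
t: 10.55
ee_pos: [592.0, -23.0, 20.2]
orientation: [2.241, 2.201, 0.0]
ft_force: [0.1, 0.2, -2.5]
width: 24.8
grasp_force: 30.0
```

>>> {"op": "step_arm", "data": {"plan": [[-1,0,0,0.02,0,0,0],[-1,0,0,0,0,0,0],[-0.3,0,0,0,0,0,0],[0,0,0,0,0,0,0],[0,0,0,0,0,0,0],[0,0,0,0,0,0,0],[0,0,0,0,0,0,0]]}}

```text
t: 11.42
ee_pos: [591.9, -23.1, 19.1]
orientation: [-2.241, -2.201, 0.0]
ft_force: [0.7, 0.3, -0.1]
width: 44.3
grasp_force: 0.0
```

>>> {"op": "step_arm", "data": {"plan": [[0,0,0,-0.2,0,0,0],[0,0,0,-0.6,0,0,0],[0,0,0,-0.8,0,0,0],[-0.4,-0.7,0,-0.5,0,0,0],[-1,-0.9,0,0,0,0,0],[-1,-0.9,0,0,0,0,0],[-1,-0.5,0,0,0,0,0],[-1,0,0,0,0,0,0]]}}

```text
t: 12.42
ee_pos: [589.2, -174.7, 124.9]
orientation: [2.244, 2.198, 0.001]
ft_force: [0.2, 0.1, -0.3]
width: 1.1
grasp_force: 0.0
```

Run:
```python
from h import *
o=get_obs(); print(o['t'],o['ee_pos'],o['orientation'],o['width'])
a,b=img('top'),img('scene'); np.savez('t1.npz',**a); np.savez('s1.npz',**b)
f=lambda d,u0,u1,v0,v1:cv2.resize(d['pixels'][v0:v1,u0:u1],(400,400))
cv2.imwrite('pics/b.png',np.hstack([f(a,230,350,130,250),f(b,200,340,150,290)])[:,:,::-1])
C=cloud(a);print('')
C=cloud(b); 
def ext(nm,m): P=C[m]; print(nm,len(P),np.percentile(P,[1,50,99],0).round(1).tolist())
ext('sticktop',(abs(C[:,:,0]-593)<20)&(abs(C[:,:,2]-39)<4)&(abs(C[:,:,1]+20)<62))
ext('floor',(C[:,:,0]>552)&(C[:,:,0]<640)&(abs(C[:,:,2]-15)<4)&(abs(C[:,:,1]+20)<80))
```

```text
12.425 [ 589.24428295 -174.67206942  124.86967219] [2.24363683e+00 2.19778119e+00 6.62079163e-04] 1.1413448466484788

sticktop 290 [[575.7, -79.7, 35.1], [586.7, -25.0, 39.5], [609.6, 28.9, 42.2]]
floor 1 [[587.0, -77.5, 16.8], [587.0, -77.5, 16.8], [587.0, -77.5, 16.8]]
```

View pics/b.png

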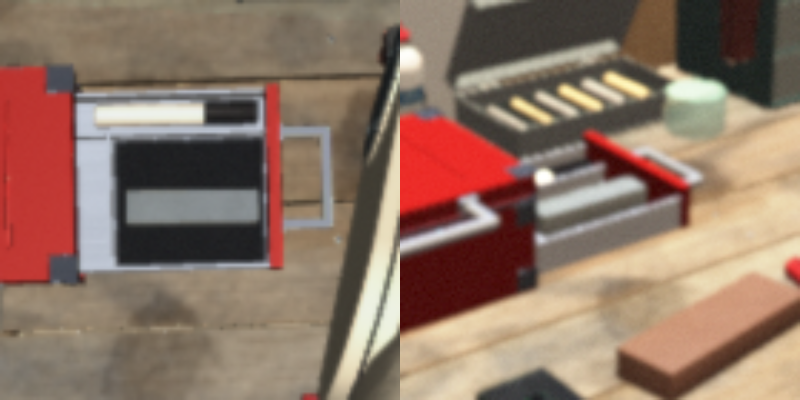

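The stick lies flat and centred: crop cols 125–259, in the bay at cols 115–268. The pull is at crop (327,175). Next I go down outside the pull.

>>> {"op": "step_arm", "data": {"plan": [[-1,0,0.32,0,0,0,0],[-1,0,0,0.6,0,0,0],[-1,0,0,0.6,0,0,0],[-1,0,0,0.5,0,0,0],[-1,0,0,0.4,0,0,0],[-1,0,0,0,0,0,0],[-1,0.2,0,0,0,0,0],[-1,0.2,0,0,0,0,0],[-1,0.1,0,0,0,0,0],[-1,0.1,0,0,0,0,0],[-1,0.1,0,0,0,0,0],[-1,0.1,0,0,0,0,0],[-1,0,0,0,0,0,0]]}}

```text
t: 14.15
ee_pos: [605.9, -133.0, 19.1]
orientation: [-2.241, -2.201, -0.0]
ft_force: [-0.5, 0.1, 0.7]
width: 0.3
grasp_force: 0.0
```

>>> {"op": "step_arm", "data": {"plan": [[-1,0.15,0,0,0,0,0],[-1,0.15,0,0,0,0,0],[-1,0.15,0,0,0,0,0],[-1,0.15,0,0,0,0,0],[-1,0.15,0,0,0,0,0],[-1,0.15,0,0,0,0,0]]}}

```text
t: 14.9
ee_pos: [606.6, -87.8, 19.1]
orientation: [-2.241, -2.201, 0.0]
ft_force: [-1.2, -1.8, 0.1]
width: 0.2
grasp_force: 0.8
```

>>> {"op": "step_arm", "data": {"plan": [[-1,0.15,0,0,0,0,0],[-1,0.15,0,0,0,0,0],[-1,0.15,0,0,0,0,0],[-1,0.15,0,0,0,0,0],[-1,0.15,0,0,0,0,0],[-1,0.15,0,0,0,0,0],[-1,0.15,0,0,0,0,0],[-1,0.15,0,0,0,0,0],[-1,0.15,0,0,0,0,0],[-1,0.15,0,0,0,0,0],[-1,0.1,0,0,0,0,0],[-1,0.06,0,0,0,0,0],[-1,0.06,0,0,0,0,0]]}}

```text
t: 16.52
ee_pos: [608.3, -2.2, 19.2]
orientation: [2.241, 2.201, -0.0]
ft_force: [-1.3, -1.2, 0.7]
width: 0.3
grasp_force: 0.8
```

>>> {"op": "step_arm", "data": {"plan": [[-1,0.04,0,0,0,0,0],[-1,0.04,0,0,0,0,0]]}}

```text
t: 16.77
ee_pos: [608.4, 1.6, 19.2]
orientation: [-2.242, -2.201, 0.0]
ft_force: [-2.7, -2.1, -0.3]
width: 0.2
grasp_force: 0.8
```

>>> {"op": "step_arm", "data": {"plan": [[-1,0.04,0,0,0,0,0],[-1,0.04,0,0,0,0,0],[-1,0.04,0,0,0,0,0],[-1,0.04,0,0,0,0,0],[-1,0,0,0,0,0,0]]}}

```text
t: 17.4
ee_pos: [608.8, 9.9, 19.2]
orientation: [2.241, 2.201, 0.001]
ft_force: [0.1, 1.0, -0.0]
width: 0.3
grasp_force: 0.0
```

>>> {"op": "step_arm", "data": {"plan": [[-1,0.04,0,0,0,0,0],[-1,0.04,0,0,0,0,0],[-1,0,0,0,0,0,0]]}}

```text
t: 17.77
ee_pos: [608.9, 11.8, 19.3]
orientation: [2.239, 2.201, -0.002]
ft_force: [-0.3, -12.5, 0.4]
width: 0.7
grasp_force: 6.1
```

Run:
```python
from h import *
a,b=img('top'),img('scene')
f=lambda d,u0,u1,v0,v1:cv2.resize(d['pixels'][v0:v1,u0:u1],(400,400))
cv2.imwrite('pics/c.png',np.hstack([f(a,150,350,110,250),f(b,160,320,170,290)])[:,:,::-1])
```

```text
(no output)
```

View pics/c.png

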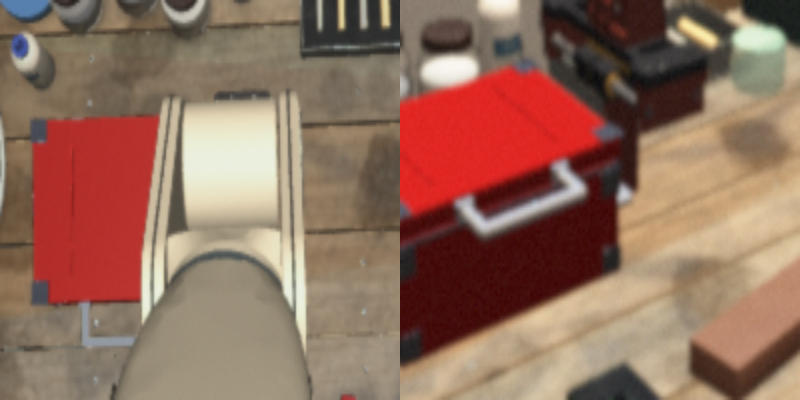

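The scene crop shows the drawer shut, the fingers still at the pull by the chest's end, and the lid bar clear at crop (525,205). The 12 N reaction confirms the stop. Now back off, rise and go over to the lid bar.

>>> {"op": "step_arm", "data": {"plan": [[-1,-0.1,0,0,0,0,0],[-1,-0.1,0,0,0,0,0],[-1,0,0,-0.7,0,0,0],[-1,0,0,-1,0,0,0],[-1,0,0,-1,0,0,0],[-0.32,0,0,-0.9,0,0,0],[-0.32,0.78,-0.55,0,0,0,0],[-0.32,0.78,-0.55,0,0,0,0],[-0.32,0.78,-0.55,0,0,0,0],[-0.32,0.78,-0.55,0,0,0,0],[-0.32,0,0,0,0,0,0],[-0.32,0,0,0,0,0,0]]}}

```text
t: 19.38
ee_pos: [501.7, 161.6, 199.4]
orientation: [2.24, 2.202, 0.001]
ft_force: [0.4, -0.6, 0.1]
width: 30.0
grasp_force: 0.0
```

Run:
```python
from h import *
o=get_obs(); print(o['t'],o['ee_pos'],o['orientation'],o['width'])
d=img('scene'); C=cloud(d)
for y0,y1 in((130,140),(140,150),(155,165),(175,185)):
    m=(C[:,:,1]>y0)&(C[:,:,1]<y1)&(C[:,:,2]>75)&(C[:,:,2]<105)&(C[:,:,0]<520)&(C[:,:,0]>480); P=C[m]; print(y0,len(P),P.min(0).round(1),np.median(P,0).round(1),P.max(0).round(1))
m=(abs(C[:,:,2]-30)<25)&(C[:,:,1]<58)&(C[:,:,1]>0)&(abs(C[:,:,0]-605)<60); P=C[m]; print('pull',len(P),np.percentile(P,[1,50,99],0).round(1))
cv2.imwrite('pics/d.png',cv2.resize(d['pixels'][130:290,120:330],(800,600))[:,:,::-1])
```

```text
19.375 [501.71569825 161.55979187 199.397588  ] [2.24005692e+00 2.20193804e+00 9.11133235e-04] 30.02788255021005
130 23 [496.9 130.4  88.6] [499.7 135.5  94. ] [503.1 140.   97.8]
140 24 [496.1 141.   88.5] [499.5 144.3  95.1] [506.4 149.5  97.1]
155 23 [497.4 155.6  87.9] [499.8 159.8  94.3] [504.  164.6  97.6]
175 27 [496.9 175.2  89.3] [500.2 179.8  94.5] [507.5 185.   98.8]
pull 28 [[570.7  26.1  28.5]
 [575.4  33.   34.4]
 [587.9  42.8  37.7]]
```

View pics/d.png

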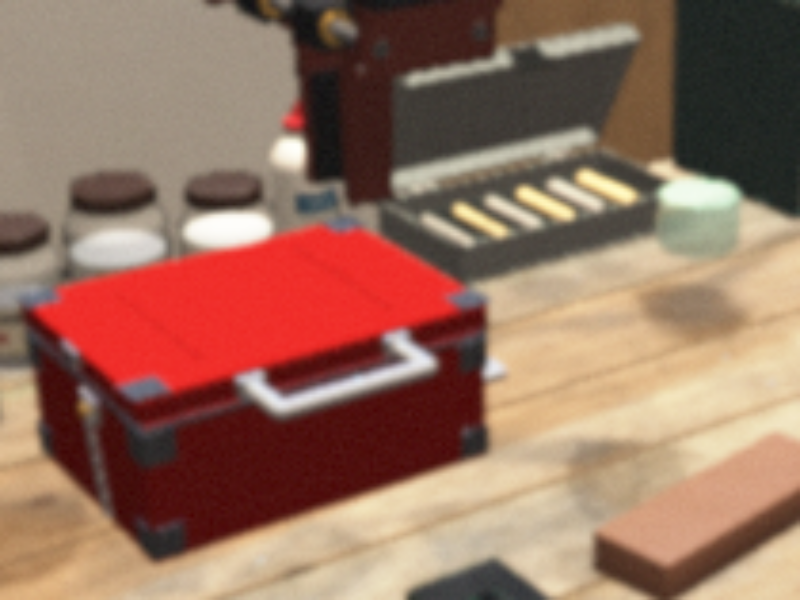

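The lid bar is free at view (340,390) and the drawer is shut. The depth puts the bar at x≈501 and z≈92.5, directly below the fingers. Going down to pinch it.

>>> {"op": "step_arm", "data": {"plan": [[-0.32,0,0,0.7,0,0,0],[-0.32,0,0,0.7,0,0,0],[-0.32,0,0,0.5,0,0,0],[-0.32,0,0,0.3,0,0,0],[-0.32,0,0,0.2,0,0,0],[-0.32,0,0,0.12,0,0,0],[-0.32,0,0,0,0,0,0],[-0.32,0,0,0,0,0,0]]}}

```text
t: 20.42
ee_pos: [501.7, 161.8, 73.8]
orientation: [2.241, 2.201, 0.002]
ft_force: [0.6, 0.1, -0.1]
width: 30.2
grasp_force: 0.0
```

>>> {"op": "step_arm", "data": {"plan": [[-0.6,0,0,0,0,0,0],[-1,0,0,0,0,0,0],[-1,0,0,0,0,0,0],[-1,0,0,0,0,0,0],[-1,0,0,0,0,0,0]]}}

```text
t: 21.05
ee_pos: [503.3, 161.8, 73.7]
orientation: [2.239, 2.2, 0.005]
ft_force: [5.3, -1.1, -2.0]
width: 9.4
grasp_force: 30.0
```

Gripped: width 9.4 mm on the 10 mm bar. Lifting along the arc about the hinge, first half to 30°.

>>> {"op": "step_arm", "data": {"plan": [[-1,0.04,0.02,0,0,0,0],[-1,0,0.024,-0.194,0,0,0],[-1,0,0.02,-0.192,0,0,0],[-1,0,0.032,-0.192,0,0,0],[-1,0,0.042,-0.188,0,0,0],[-1,0,0.052,-0.188,0,0,0],[-1,0,0.06,-0.184,0,0,0],[-1,0,0.07,-0.18,0,0,0],[-1,0,0.08,-0.176,0,0,0],[-1,0,0.09,-0.172,0,0,0],[-1,0,0.098,-0.168,0,0,0],[-1,0,0,0,0,0,0]]}}

```text
t: 22.55
ee_pos: [529.8, 162.1, 165.0]
orientation: [-2.241, -2.201, 0.004]
ft_force: [-2.1, -5.3, -2.0]
width: 9.2
grasp_force: 30.0
```

>>> {"op": "step_arm", "data": {"plan": [[-1,-0.04,0.106,-0.162,0,0,0],[-1,0,0.116,-0.156,0,0,0],[-1,0,0.122,-0.15,0,0,0],[-1,0,0.13,-0.142,0,0,0],[-1,0,0.138,-0.136,0,0,0],[-1,0,0.146,-0.13,0,0,0],[-1,0,0.15,-0.12,0,0,0],[-1,0,0.158,-0.114,0,0,0],[-1,0,0.164,-0.104,0,0,0],[-1,0,0.168,-0.096,0,0,0],[-1,0,0,0,0,0,0],[-1,0,0,0,0,0,0]]}}

```text
t: 24.05
ee_pos: [600.3, 161.3, 232.6]
orientation: [-2.24, -2.201, -0.003]
ft_force: [-6.9, 3.5, 11.1]
width: 9.1
grasp_force: 30.1
```

Run:
```python
from h import *
o=get_obs(); print(o['t'],o['ee_pos'],o['orientation'],o['width'],o['ft_force'])
d=img('scene'); C=cloud(d); px=d['pixels'].astype(int)
cv2.imwrite('pics/e.png',cv2.resize(d['pixels'][90:290,90:350],(780,600))[:,:,::-1])
m=(px[:,:,0]-px[:,:,1]>60)&(C[:,:,2]>115)&(C[:,:,2]<260)&(abs(C[:,:,1]-160)<95)&(C[:,:,0]>540)&(C[:,:,0]<720); P=C[m]
print(len(P)); n=P-P.mean(0)
for _ in range(3):
    c=n.mean(0); w=np.linalg.svd(n-c,full_matrices=False)[2][2]; r=abs((n-c)@w); n=n[r<np.percentile(r,85)]
w*=np.sign(w[2]); print('normal',w,'tilt deg',np.degrees(np.arccos(w[2])),r.mean())
```

```text
24.05 [600.31612943 161.25251391 232.58619356] [-2.23978986 -2.2005978  -0.00276307] 9.050973171928739 [-6.88407999  3.51829169 11.08111051]
596
normal [ 0.45916649 -0.00613053  0.88832908] tilt deg 27.33597541436536 2.5396820363457833
```

View pics/e.png

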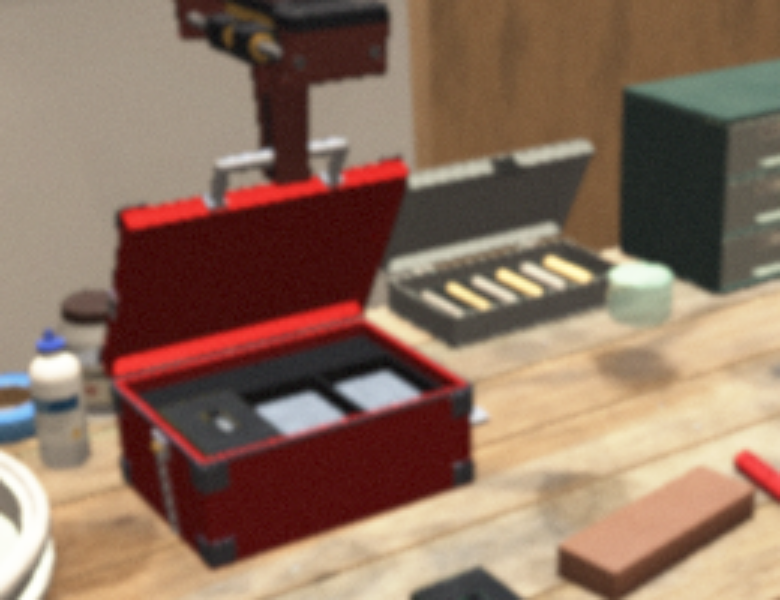

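The lid is standing open, held by its bar at view (290,160). The bar's rise (159 mm) and shift (97 mm) both give about 60°. My plane fit took in the rim, so I'll check on the dark underside only, along with steadiness.

Run:
```python
from h import *
d=img('scene'); C=cloud(d)
P=C[166:200,132:215].reshape(-1,3)  # underside
P=P[(P[:,2]>110)&(P[:,0]<720)]
c=np.median(P,0); n=P
for _ in range(4):
    c=n.mean(0); w=np.linalg.svd(n-c,full_matrices=False)[2][2]; r=abs((n-c)@w); n=n[r<np.percentile(r,85)]
w*=np.sign(w[2]); print(len(P),'normal',w,'tilt',np.degrees(np.arccos(w[2])),r.mean(),get_obs()['ee_pos'])
```

```text
2332 normal [ 0.86118877 -0.00399491  0.50826956] tilt 59.45136535085341 0.5473923251717663 [600.24330386 161.24584223 232.55561035]
```

>>> {"op": "step_arm", "data": {"plan": [[-1,0,0,0,0,0,0],[-1,0,0,0,0,0,0],[-1,0,0,0,0,0,0],[-1,0,0,0,0,0,0]]}}

```text
t: 24.65
ee_pos: [600.2, 161.2, 232.5]
orientation: [-2.24, -2.201, -0.003]
ft_force: [-6.7, 2.4, 10.2]
width: 9.0
grasp_force: 30.1
```

The lid tilt measures 59.5°, the arm is steady and the grip is at 30 N. Handing in.

```bash
python3 -c "
from workcell import ctrl
print(ctrl.close_job())"
```

```text
the job is handed in; nothing more can be done
None
```

The stick lies flat in the drawer's larger compartment, the drawer is pushed home against its stop, and the gripper is holding the lid steady at about 60° (59.5° measured); the job is handed in, but no verdict came back.

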